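# Light up and look over a pressed-in pin with the loupe

## Task

Switch on the inspection light by pressing its keys all the way down one at a time, letting each spring back: green (power), then white (daylight), then blue (full brightness). Then take the loupe by its handle and hold it level and still with its lens centred over the brass pin of the pinned aluminium block, the middle of the lens at its focal height, which the red scriber tip of the height gauge marks. Never let the loupe touch the blocks or the gauge, and finish while still holding it there in the gripper, clear of everything else; do not press the yellow key, and leave the blocks, the gauge setting and everything else on the bench where they are.

Things in the scene. Friction and masses are not known exactly. Their poses are not given: they have to be found in the camera images.
- key_green (a joint): green power key of the inspection light: sprung push button, 0 up, 0.006 m fully down (about 4 N); counts as pressed beyond 0.0045
- key_green_top (a point): centre of the top face of the green key (24 mm across, pressed straight down; it stands 10 mm proud of its round black 40 mm bezel, 98 mm above the bench). The four keys stand in one row 45 mm apart on top of the lamp housing; from the robot's left to right: yellow, green, blue, white
- key_white (a joint): white daylight key, as the green one
- key_white_top (a point): centre of the top face of the white key
- key_blue (a joint): blue full-brightness key, as the green one
- key_blue_top (a point): centre of the top face of the blue key
- key_yellow (a joint): yellow warm-light key, as the green one; not to be pressed
- key_yellow_top (a point): centre of the top face of the yellow key
- loupe_grip (a point): gripping place of the loupe: centre of its black handle, half-way up, 11 mm above the bench. The loupe (185 mm long, about 0.15 kg) lies flat on the bench at the right. x of this frame points along the handle to the lens, z up. The handle is 20 mm wide and 22 mm high there, flat-sided, and runs from 53 mm behind this point to 37 mm ahead of it
- loupe_lens (a point): centre of the loupe's glass lens, half-way up its steel rim (76 mm outside diameter, 18 mm thick), 90 mm ahead of loupe_grip along x and 2 mm lower; z is the lens axis, vertical when the loupe is level
- loupe: the whole loupe; origin on its underside, 11 mm below loupe_grip, same axes
- pin_top (a point): centre of the top of the brass dowel pin (14 mm diameter, standing 10 mm proud) in the middle of the pinned aluminium block; 50 mm above the inspection plate
- part: the pinned block, the one to look at: bright aluminium, 44 x 44 x 40 mm, loose on the inspection plate, with the brass pin in its top; origin at the centre of its underside
- spare: a second, like block (44 x 44 x 40 mm), which has only a dark hole in its top and no pin; also on the inspection plate, 70 to 135 mm beside the pinned one, left or right of it; origin at the centre of its underside; leave alone
- scriber_tip (a point): tip of the red scriber of the height gauge: its height marks the height for the middle of the lens (about 140 to 190 mm above the bench); the scriber is a bar 8 mm wide and 4 mm thick at its end; its x points from the tip back to the column, z up; the slide is locked by friction and is to stay as set
- gauge: height gauge standing at the right far part of the inspection plate: dark foot 110 x 62 mm, steel column to 280 mm above the plate standing 106 mm behind the scriber tip, slide with the red scriber pointing to the robot's side; origin at the centre of its underside; fixed
- plate: dark granite inspection plate 240 (x) x 300 (y) mm, 40 mm high; origin at the centre of its underside; fixed
- light: white lamp housing at the left of the bench, 150 x 200 x 76 mm, with the keys along the edge nearest the robot; its black gooseneck rises from the far right of its top, about 90 mm behind the key row, and arches away to the far side of the bench (up to 300 mm high); origin at the centre of its underside; fixed
- oil: oil bottle 52 mm diameter, 130 mm high, far right; leave alone
- mallet: soft-faced mallet, 226 mm long, lying beyond the plate to the left, origin at the near end of its handle; leave alone
- wrench: steel wrench 170 mm long lying close in front of the robot to the left; leave alone
- collar: brass collar 52 mm diameter, 22 mm high, lying beyond the lamp; leave alone
- mug: blue mug 80 mm diameter, 92 mm high, standing close in front of the robot to the right; leave alone
Things that resemble listed ones, but are neither listed nor needed, are in the scene too. Leave any brown or orange look-alike of the part alone.

How it is judged (in metres and radians):
On the way, in this order (a step that is already met when the one before it is completed fails the run):
1. the green key is pressed down, the other keys up (value of joint key_green above 0.0045 m and value of joint each of key_white, key_blue, key_yellow below 0.002 m), for 0.04 s.
2. then the white key, the others up (value of joint key_white above 0.0045 m and value of joint each of key_green, key_blue, key_yellow below 0.002 m), for 0.04 s.
3. then the blue key, the others up (value of joint key_blue above 0.0045 m and value of joint each of key_green, key_white, key_yellow below 0.002 m), for 0.04 s.
4. then, all keys up, the loupe is lifted off the bench in the fingers (value of joint each of key_green, key_white, key_blue, key_yellow below 0.0015 m and height (world z) of loupe_grip above 0.05 m and contact force between the fingers and loupe above 1 N), for 0.2 s.
At the end, for the whole second after the job is handed in: Loupe in the fingers, touching nothing else, still and level within 0.12 rad; lens middle within 12 mm sideways of the pin and 8 mm of the scriber tip's height; keys up; pinned block moved under 8 mm, gauge setting under 4 mm, other loose things under 20 mm (horizontal distance between loupe_lens and pin_top below 0.012 m and z of loupe_lens in the frame of scriber_tip between -0.008 and 0.008 m and angle between loupe_lens's own z axis and vertical below 0.12 rad and linear speed of loupe below 0.02 m/s and angular speed of loupe below 0.15 rad/s and contact force between the fingers and loupe above 1 N and contact force between loupe and part below 0.3 N and contact force between loupe and spare below 0.3 N and contact force between loupe and gauge below 0.3 N and contact force between loupe and light below 0.3 N and contact force between loupe and plate below 0.3 N and value of joint each of key_green, key_white, key_blue, key_yellow below 0.0015 m and distance of part from where it was at the start of the episode below 0.008 m and angle between part's own z axis and vertical below 0.1 rad and distance of each of spare, oil, mallet, wrench, collar, mug from where it was at the start of the episode below 0.02 m and distance of scriber_tip from where it was at the start of the episode below 0.004 m); the arm keeps its last pose, push and grip.
It fails at once if the yellow key is pressed, or two keys at once (value of joint key_yellow above 0.003 m or value of joint each of key_green, key_white above 0.003 m or value of joint each of key_green, key_blue above 0.003 m or value of joint each of key_green, key_yellow above 0.003 m or value of joint each of key_white, key_blue above 0.003 m or value of joint each of key_white, key_yellow above 0.003 m or value of joint each of key_blue, key_yellow above 0.003 m).
It fails at once if the pinned block is shifted more than 8 mm (distance of part from where it was at the start of the episode above 0.008 m).
It fails at once if the loupe touches a block or the gauge (contact force between loupe and part above 0.5 N or contact force between loupe and spare above 0.5 N or contact force between loupe and gauge above 0.5 N).
It fails at once if the gauge setting is changed by more than 4 mm (distance of scriber_tip from where it was at the start of the episode above 0.004 m).
It fails at once if another loose thing is moved more than 20 mm (distance of any of spare, oil, mallet, wrench, collar, mug from where it was at the start of the episode above 0.02 m).
It also fails if it takes over 61 s, if anything falls off the work surface, if the arm or the gripper's body presses on something with over 40 N, if the wrist force passes 120 N, or if a joint passes its speed limit or range.

## Robot

A 6-joint arm with a two-finger parallel gripper is mounted at the origin on the work surface. World frame = base frame: x ahead of the robot, y to its left, z up, the work surface at z = 0. Lengths are in mm, angles in rad, forces in N, time in s.
With the tool pointing down it reaches from about 425 to 925 mm from the base axis. Payload 12.5 kg.
Tool frame: the origin (TCP) lies on the centre line of the jaws, within the pads' length; the fingertips stand 11 mm ahead of it and the grasp point (between the pads) lies 8 mm behind it; z points along the fingers, y is the line along which they close (so a half turn about z gives the same grasp; the last joint's range is limited). The gripper opens to 85 mm and grips with 20 to 120 N. Pads are 22 mm wide; open, the fingers measure 114 mm over their backs; the gripper's body (76 mm by 85 mm) begins 54 mm behind the grasp point. The pads swing forward as they close: fully open they stand 13 mm farther back than shut.
Start: joints at [1.136, 0.491, 1.559, -0, 1.092, -0.106], TCP at [201.8, 591.541, 242.327] pointing down, gripper open.
Joint ranges: [-3.1, 3.1], [-0.84, 2.19], [0.05, 2.79], [-1.13, 4.28], [0.06, 2.93], [-2.69, 2.69]. Speed limits (rad/s): [2.22, 2.22, 2.79, 3.14, 3.14, 3.14].

## Interface

Orientations are given as [roll, pitch, yaw] about the fixed x, y, z axes, in that order (R = Rz(yaw) Ry(pitch) Rx(roll)).
In Python, from rig import readout, eyes, env gives the robot as it stands.
- The arm moves only by the shell command python3 -m pendant 'ROWS' [OPENING] [FORCE]. ROWS is JSON, a list of rows, each a list of 2 entries, a list of its own where there are three numbers: the shift along the tool's x, y, z in units of 25 mm (1.0 is 25 mm), then the turn about the tool's z in units of 6 degrees (1.0 is 6 degrees). A call has 1 to 8 rows; each row is the pose to reach, as a shift and turn from the pose commanded when the call began, along the tool's axes at that moment; what a row does not reach only later rows make up. A row lasts 1/10 s, in which the tool goes at most 50 mm and 8.59 degrees, less where a joint would pass 70% of its speed; a pose out of reach is approached as far as the arm can. A call with a gripper value outside its range is refused whole. OPENING is the finger opening in mm, from 0 to 85.4, set as the call begins (- or left out, the last holds). The fingers move at their own pace and stop on an object; FORCE is the grip in N (left out, the last holds). Time passes only in rows, so rows that repeat a pose let the fingers close. It gives the time, the measured TCP pose, the force, the opening and the grip force at its end, in the units of the state.
- readout.sense(): the state, without advancing time (a new reading comes with each control period).
- eyes.snapshot(name): name is "scene" or "side" or "wrist"; returns a dict with "img" (384x512x3 uint8, red, green, blue), "intrinsics" (3x3 intrinsics, pixels), "origin" and "orientation" of the camera in the world; the wrist camera has in their place "tool_from_camera" (4x4, takes a point from camera to tool coordinates, whose origin is the TCP and whose axes are the flange's). Camera axes: x right, y down, z forward; pixel columns grow to the right and rows downward; lengths in mm; the calibration is good to about 2 mm. The wrist camera is an equidistant fisheye: a pixel r from the principal point sees the ray r / f radians off the axis. A picture is of the moment at which its call begins: read the wrist's pose just before it. There is no depth.
- env.sign_off(): hands the job in; it is judged then, once.
The state is a dict: "time_s": time; "joints": joint angles; "joint_vel": joint speeds; "effort": joint torques, N m; "tool_pos": TCP position; "eef_rot": TCP orientation; "wrist_force": force on the tool from outside, world axes, zero at the start; "torque": the same for the moment, N m; "grip_width": opening from 0.0 (shut) to 1.0 (fully open); "gripper_force": force on a finger pad.
Only numpy, scipy, OpenCV 4.12 (cv2) and the standard library are available. Lean on these libraries where they do the work, as an engineer would, in place of code of your own. Each camera call takes 0.05 s, during which the arm holds its last target. There are 200 camera calls.

## Working session

There is one attempt and no reset: what is moved stays moved. The work goes in short steps, Python scripts to look and compute and a shell command to move; the robot and the scene stay as the last step left them, time stands still between calls to the robot, and variables do not carry over. Pictures are saved under pics/ and viewed, at most 10 in all, crops included, and the job is handed in when it is done.

```bash
ls; mkdir -p pics
cat > h.py <<'E'
import numpy as np, cv2
from scipy.spatial.transform import Rotation as R
from rig import readout, eyes, env
def snap(n,fn=None):
    s=readout.sense(); d=eyes.snapshot(n); d['s']=s
    if fn: cv2.imwrite('pics/'+fn,cv2.cvtColor(d['img'],cv2.COLOR_RGB2BGR))
    return d
def rot(o):
    o=np.array(o,float)
    return o if o.shape==(3,3) else (R.from_euler('xyz',o).as_matrix() if o.size==3 else R.from_quat(o).as_matrix())
def ray(d,u,v):
    K=np.array(d['intrinsics']); x=(u-K[0,2])/K[0,0]; y=(v-K[1,2])/K[1,1]
    if 'tool_from_camera' in d:
        r=np.hypot(x,y); k=np.sinc(r/np.pi); c=np.array([x*k,y*k,np.cos(r)])
        T=np.array(d['tool_from_camera']); Rt=rot(d['s']['eef_rot'])
        return Rt@T[:3,3]+np.array(d['s']['tool_pos']), Rt@T[:3,:3]@c
    return np.array(d['origin'],float), rot(d['orientation'])@np.array([x,y,1])
def onz(d,u,v,z):
    o,r=ray(d,u,v); return o+r*(z-o[2])/r[2]
def tri(a,b):
    (o1,r1),(o2,r2)=a,b
    s=np.linalg.lstsq(np.c_[r1,-r2],o2-o1,rcond=None)[0]
    p,q=o1+s[0]*r1,o2+s[1]*r2
    return (p+q)/2,np.linalg.norm(p-q)
E
python3 - <<'E'
from h import *
ims=[]
for n in('scene','side','wrist'):
    d=snap(n,n+'0.png')
    print(n,{k:np.round(v,3).tolist() for k,v in d.items() if k not in('img','s')})
print(d['s'])
E
```

```text
pics
scene {'intrinsics': [[380.665, 0.0, 254.668], [0.0, 380.665, 192.636], [0.0, 0.0, 1.0]], 'origin': [1470.605, -321.612, 862.032], 'orientation': [-2.247, -0.003, 1.242]}
side {'intrinsics': [[491.846, 0.0, 261.196], [0.0, 491.846, 198.383], [0.0, 0.0, 1.0]], 'origin': [529.765, 829.584, 1086.918], 'orientation': [-2.436, 0.011, -3.124]}
wrist {'intrinsics': [[297.319, 0.0, 252.361], [0.0, 297.319, 193.721], [0.0, 0.0, 1.0]], 'tool_from_camera': [[-0.001, -0.948, -0.319, 82.144], [1.0, -0.001, 0.0, 1.195], [-0.001, -0.319, 0.948, -132.368], [0.0, 0.0, 0.0, 1.0]]}
{'time_s': 0.1, 'joints': array([ 1.13645588e+00,  4.91492708e-01,  1.55937505e+00, -1.68506383e-05,
        1.09166379e+00, -1.05592463e-01]), 'joint_vel': array([-2.29124899e-04, -1.59117979e-03, -4.43681449e-04, -4.86660666e-04,
       -2.55689979e-05,  8.63881288e-04]), 'effort': array([ 1.94745793e-03, -6.19449735e+01, -2.62021154e+01, -9.66364269e-05,
        2.93445170e-03,  5.53619955e-06]), 'tool_pos': array([201.69075833, 591.3794441 , 241.79488214]), 'eef_rot': array([-3.14065741e+00, -8.40934569e-05,  2.81285241e+00]), 'wrist_force': array([0.14924578, 0.10374462, 0.50088453]), 'torque': array([-0.02648885, -0.02017593,  0.04048962]), 'gripper_force': 0.0, 'grip_width': 1.0007407696742523}
```

View pics/scene0.png

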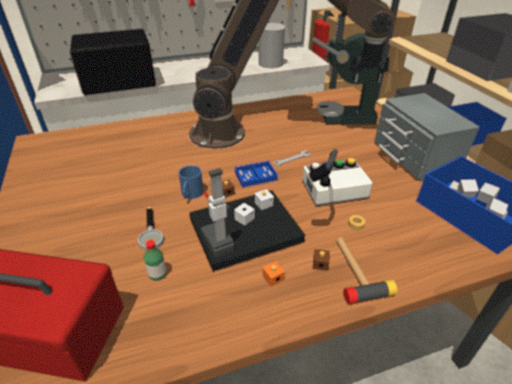

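View pics/side0.png

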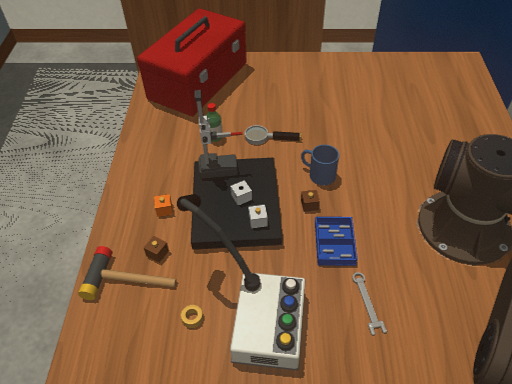

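View pics/wrist0.png

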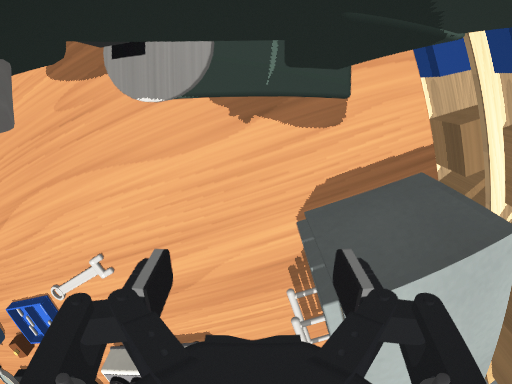

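The scene view shows the whole bench. In the side view the keys are white (290,285), blue (289,301), green (287,321) and yellow (286,340). Also in that view:
- **Bright blocks:** one with a brass pin at (257,213) and one with a dark hole at (240,188).
- **Loupe:** lens at (257,135), handle at (287,136).
- **Scriber:** its red bar runs to about (242,133).

The brown block at (311,201), the orange one at (163,206) and the brown one at (155,249) are look-alikes. The wrist camera faces away from the work.

```bash
cat > loc.py <<'E'
from h import *
S=snap('side'); C=snap('scene')
np.set_printoptions(precision=1,suppress=True)
def blobs(d,lo,hi,box,minA=6):
    hsv=cv2.cvtColor(d['img'],cv2.COLOR_RGB2HSV); m=cv2.inRange(hsv,lo,hi)
    x0,y0,x1,y1=box; k=np.zeros_like(m);k[y0:y1,x0:x1]=m[y0:y1,x0:x1]
    n,l,st,c=cv2.connectedComponentsWithStats(k)
    return [(st[i].tolist(),c[i]) for i in range(1,n) if st[i,4]>=minA]
for n,lo,hi,box in [('white',(0,0,190),(180,40,255),(282,277,299,291)),('blue',(105,120,60),(130,255,255),(278,290,300,312)),('green',(45,80,50),(85,255,255),(275,308,300,332)),('yellow',(18,120,120),(35,255,255),(275,328,300,352))]:
    for st,c in blobs(S,lo,hi,box): print(n,st,c,onz(S,*c,98))
print('pin',[(st,c,onz(S,*c,85)) for st,c in blobs(S,(15,90,60),(35,255,255),(245,200,270,222),3)])
print('hole',onz(S,240,188,80))
for st,c in blobs(S,(0,150,80),(6,255,255),(212,120,250,145)):print('scr',st,c,onz(S,*c,165))
print('lens',onz(S,257,134,11),'handle ends',onz(S,272,136,18),onz(S,299,137,18))
i=np.hstack([cv2.resize(S['img'][115:225,190:310],None,fx=4,fy=4,interpolation=2),cv2.resize(C['img'][160:270,195:275],None,fx=4,fy=4,interpolation=2)])
cv2.imwrite('pics/crop1.png',i[:,:,::-1]); print(i.shape)
E
python3 loc.py
```

```text
white [287, 277, 8, 1, 8] [290.5 277. ] [482.5 226.8  98. ]
white [286, 279, 9, 8, 55] [290.3 282.7] [483.3 241.9  98. ]
blue [284, 296, 10, 9, 73] [288.7 300.1] [487.9 286.7  98. ]
green [282, 314, 11, 11, 99] [286.9 319. ] [492.6 332.9  98. ]
yellow [280, 333, 11, 10, 90] [285.  337.7] [497.4 376.2  98. ]
pin [([255, 208, 5, 6, 22], array([257.4, 210.1]), array([564.3,  17. ,  85. ]))]
hole [613.9 -64.7  80. ]
scr [231, 132, 11, 3, 29] [236. 133.] [ 627.  -193.5  165. ]
lens [ 575.2 -360.    11. ] handle ends [ 526.6 -343.1   18. ] [ 440.5 -338.8   18. ]
(440, 800, 3)
```

View pics/crop1.png

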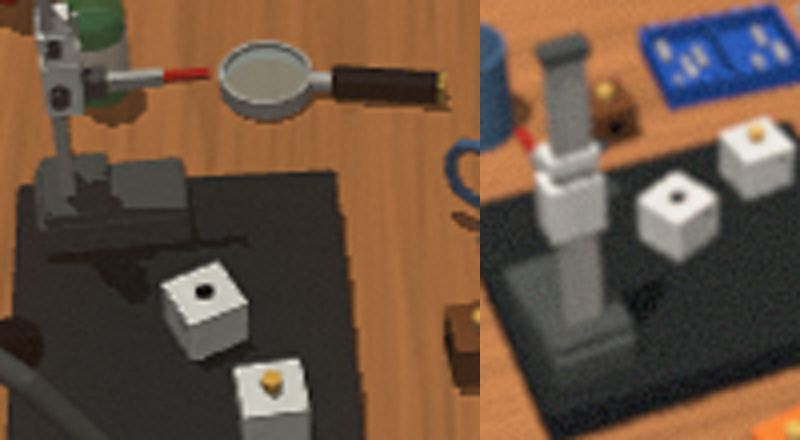

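The pinned block is the bright one at side (257,213): it has the brass pin in its top and stands on the plate. The block at (240,188) has only a hole. The brown and orange pinned ones are off the plate. The key spacings measure 43–46 mm against the nominal 45, so the measurement is good. I'll move over the green key first, shutting the gripper on the way.

```bash
cat > go.py <<'E'
import sys; from h import *
s=readout.sense(); t=[float(a) for a in sys.argv[1:]]
Rt=rot(s['eef_rot']); d=Rt.T@(np.array(t[:3])-s['tool_pos'])
print('units',np.round(d/25,2),'dist',round(np.linalg.norm(d)))
if len(t)>3:
    dy=(np.radians(t[3])-s['eef_rot'][2]+np.pi)%(2*np.pi)-np.pi; print('turn',-np.degrees(dy)/6)
E
python3 go.py 492.6 332.9 180 180
python3 -m pendant '[[[-1.5,-0.6,0.1],-0.4],[[-3.2,-1.3,0.4],-0.9],[[-5,-2.1,0.7],-1.4],[[-6.8,-2.8,1],-1.9],[[-8.6,-3.6,1.3],-2.4],[[-10.4,-4.4,1.6],-2.9],[[-12,-5,2],-3.1],[[-13.4,-5.6,2.3],-3.1]]' 0 30
python3 go.py 492.6 332.9 150 180
```

```text
units [-14.35  -6.03   2.48] dist 394
turn -3.139404618891469
time_s: 1.05
tool_pos: [475.2, 349.2, 184.3]
eef_rot: [-3.142, -0.0, 3.137]
wrist_force: [-0.1, 0.3, 0.1]
grip_width: -0.001
gripper_force: 0.0
units [-0.7  -0.65  1.37] dist 42
turn -0.03964636164461532
```

```bash
python3 -m pendant '[[[-0.4,-0.4,0.6],0],[[-0.7,-0.65,1.2],0],[[-0.7,-0.65,1.2],0],[[-0.7,-0.65,1.2],0]]'
python3 - <<'E'
from h import *
d=snap('wrist','w1.png'); print(d['s']['tool_pos'])
E
```

```text
time_s: 1.45
tool_pos: [490.3, 335.3, 154.5]
eef_rot: [-3.141, -0.001, 3.138]
wrist_force: [-0.4, 0.7, 0.6]
grip_width: -0.002
gripper_force: 0.0
[490.28832071 335.28324177 154.47991017]
```

View pics/w1.png

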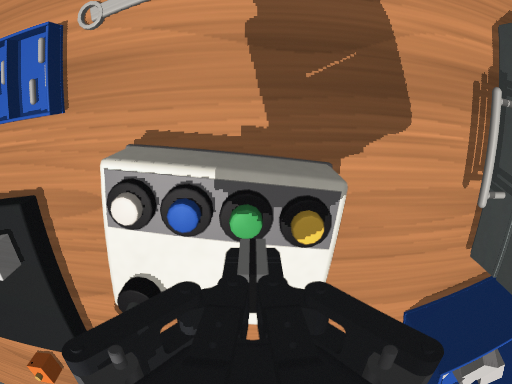

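The wrist view shows all four keys: white (125,208), blue (184,215), green (246,222) and yellow (308,227). The shut fingers are just in front of green.

```bash
python3 - <<'E'
from h import *
d=snap('wrist'); hsv=cv2.cvtColor(d['img'],cv2.COLOR_RGB2HSV)
for n,lo,hi,b in [('white',(0,0,185),(180,45,255),(108,190,144,224)),('blue',(105,120,60),(130,255,255),(160,190,208,240)),('green',(45,80,50),(85,255,255),(222,195,270,245)),('yellow',(18,120,80),(35,255,255),(282,200,332,248))]:
    m=cv2.inRange(hsv,lo,hi)[b[1]:b[3],b[0]:b[2]]; y,x=np.nonzero(m)
    u,v=(x.min()+x.max())/2+b[0],(y.min()+y.max())/2+b[1]
    print(n,u,v,x.max()-x.min(),y.max()-y.min(),onz(d,u,v,98).round(1))
E
python3 go.py 492 333 130
```

```text
white 124.0 210.0 26 26 [484.6 242.8  98. ]
blue 183.0 215.0 34 34 [488. 288.  98.]
green 245.5 221.0 33 34 [492.4 332.   98. ]
yellow 307.0 227.0 32 34 [497.5 375.5  98. ]
units [-0.06 -0.11  1.01] dist 26
```

```bash
python3 -m pendant '[[[-0.09,-0.12,0.6],0],[[-0.09,-0.12,1.2],0],[[-0.09,-0.12,1.7],0],[[-0.09,-0.12,1.94],0],[[-0.09,-0.12,1.94],0],[[-0.09,-0.12,1.94],0]]'
```

```text
time_s: 2.15
tool_pos: [493.2, 331.9, 106.9]
eef_rot: [3.141, 0.0, 3.138]
wrist_force: [-1.3, 1.6, 1.8]
grip_width: 0.0
gripper_force: 1.0
```

```bash
python3 -m pendant '[[[0,0,0.1],0],[[0,0,0.16],0],[[0,0,0.16],0],[[0,0,0.16],0]]'
```

```text
time_s: 2.55
tool_pos: [493.5, 331.8, 103.0]
eef_rot: [3.141, 0.001, 3.137]
wrist_force: [-2.5, 1.6, 6.1]
grip_width: 0.003
gripper_force: 3.6
```

```bash
python3 -m pendant '[[[0,0,0.05],0],[[0,0,0.05],0],[[0,0,0.05],0]]'
```

```text
time_s: 2.85
tool_pos: [493.6, 331.9, 102.8]
eef_rot: [3.14, 0.002, 3.137]
wrist_force: [-5.9, 0.1, 18.0]
grip_width: -0.001
gripper_force: 9.1
```

```bash
python3 -m pendant '[[[0,0,-0.6],0],[[0,0,-1.4],0],[[0.1,-1,-1.6],0],[[0.2,-2.2,-1.6],0],[[0.33,-3.2,-1.6],0],[[0.33,-3.56,-1.6],0],[[0.33,-3.56,-1.6],0],[[0.33,-3.56,-1.6],0]]'; python3 go.py 484.6 242.8 102.5
```

```text
time_s: 3.65
tool_pos: [485.2, 243.1, 141.1]
eef_rot: [3.141, 0.001, 3.137]
wrist_force: [-0.0, 0.1, -0.2]
grip_width: -0.001
gripper_force: 0.0
units [ 0.02 -0.01  1.55] dist 39
```

```bash
python3 -m pendant '[[[0.02,0,0.5],0],[[0.02,0,1],0],[[0.02,0,1.3],0],[[0.02,0,1.45],0],[[0.02,0,1.56],0],[[0.02,0,1.58],0],[[0.02,0,1.58],0]]'
```

```text
time_s: 4.35
tool_pos: [483.8, 242.9, 102.8]
eef_rot: [3.141, -0.0, 3.138]
wrist_force: [-7.9, -0.6, 19.6]
grip_width: -0.001
gripper_force: 9.6
```

```bash
python3 -m pendant '[[[0,0,-0.6],0],[[0,0,-1.4],0],[[0,0.6,-1.6],0],[[-0.1,1.4,-1.6],0],[[-0.15,1.8,-1.6],0],[[-0.15,1.8,-1.6],0],[[-0.15,1.8,-1.6],0]]'; python3 go.py 488 288 102.5
```

```text
time_s: 5.05
tool_pos: [487.7, 287.6, 140.9]
eef_rot: [-3.141, -0.001, 3.138]
wrist_force: [0.1, -0.2, 0.2]
grip_width: -0.001
gripper_force: 0.0
units [-0.01  0.02  1.54] dist 38
```

```bash
python3 -m pendant '[[[0,0,0.5],0],[[0,0,1],0],[[0,0,1.3],0],[[0,0,1.45],0],[[0,0,1.56],0],[[0,0,1.58],0],[[0,0,1.58],0]]' && python3 -m pendant '[[[0,0,-0.6],0],[[0,0,-1.6],0],[[0,0,-3],0],[[0,0,-4.6],0],[[0,0,-6],0],[[0,0,-6],0]]'; python3 go.py 480 -200 252
```

```text
time_s: 5.75
tool_pos: [487.8, 287.2, 102.9]
eef_rot: [-3.141, -0.0, 3.138]
wrist_force: [-6.0, -5.0, 12.9]
grip_width: 0.001
gripper_force: 6.3
time_s: 6.35
tool_pos: [489.5, 288.2, 256.7]
eef_rot: [3.138, 0.007, 3.137]
wrist_force: [-0.8, 0.1, -0.7]
grip_width: 0.001
gripper_force: 0.0
units [  0.3  -19.53   0.12] dist 488
```

```bash
python3 -m pendant '[[[0,-1,-0.5],0],[[0,-2.8,-0.5],0],[[0,-4.7,-0.5],0],[[0,-6.6,-0.5],0],[[0,-8.5,-0.5],0],[[0,-10.4,-0.5],0],[[0,-12.3,-0.5],0],[[0,-14.2,-0.5],0]]' 60 60 && python3 -m pendant '[[[0,-1.8,0],0],[[0.2,-3.6,0],0],[[0.4,-5.2,0],0],[[0.4,-6.6,0],0],[[0.4,-7.6,0],0],[[0.4,-8,0],0],[[0.4,-8,0],0],[[0.4,-8,0],0]]'
python3 - <<'E'
from h import *
d=snap('wrist','w2.png'); print(d['s']['tool_pos'],d['s']['eef_rot'],d['s']['grip_width'])
E
```

```text
time_s: 7.15
tool_pos: [486.2, -69.3, 264.0]
eef_rot: [3.141, -0.0, 3.137]
wrist_force: [0.9, -0.5, -0.0]
grip_width: 0.701
gripper_force: 0.0
time_s: 7.95
tool_pos: [475.7, -266.5, 264.2]
eef_rot: [3.141, -0.0, 3.138]
wrist_force: [-0.5, 1.0, -0.3]
grip_width: 0.703
gripper_force: 0.0
[ 475.74921357 -266.51372509  264.19447407] [ 3.14096912e+00 -4.27676436e-04  3.13765403e+00] 0.703258322693524
```

View pics/w2.png

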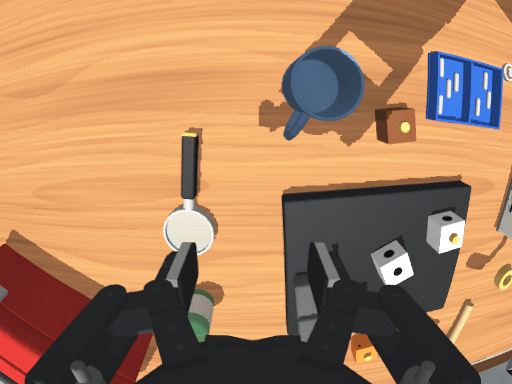

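The wrist view shows the loupe unobstructed: the handle runs from (190,135) to (189,199), and the lens is centred at about (189,230). The pin is at (455,239). The gripper hides the scriber.

Run:
```python
from h import *
d=snap('wrist'); hsv=cv2.cvtColor(d['img'],cv2.COLOR_RGB2HSV); g=hsv[...,2]
m=np.zeros_like(g); m[138:200,175:205]=(g[138:200,175:205]<70)*255
y,x=np.nonzero(m); P=np.array([onz(d,u,v,20)[:2] for u,v in zip(x,y)])
rc=cv2.minAreaRect(P.astype(np.float32)); print('handle rect',rc)
vx,vy,cx,cy=cv2.fitLine(P.astype(np.float32),cv2.DIST_L2,0,.01,.01).ravel(); print('dir',np.degrees(np.arctan2(vy,vx)),cx,cy)
m=np.zeros_like(g); s=hsv[...,1]; m[200:262,158:220]=((s[200:262,158:220]<70))*255
c=max(cv2.findContours(m,0,2)[0],key=cv2.contourArea); 
pts=np.array([onz(d,*p,12)[:2] for p in c[:,0] if p[1]>212 and p[1]<240],np.float32); print('lens',cv2.minEnclosingCircle(pts), len(pts))
print('lens est',onz(d,189,230,12))
hs=cv2.inRange(hsv,(15,90,80),(35,255,255))[225:250,440:470]; y,x=np.nonzero(hs); print('pin',x.mean()+440,y.mean()+225,onz(d,x.mean()+440,y.mean()+225,88))
C=snap('scene');S=snap('side')
print('pinside',onz(S,257.4,209.5,88))
h=cv2.cvtColor(C['img'],cv2.COLOR_RGB2HSV); r=(cv2.inRange(h,(0,140,70),(8,255,255))|cv2.inRange(h,(172,140,70),(180,255,255)))
y,x=np.nonzero(r[180:205,198:215]); print('scene red',list(zip(x+198,y+180)))
h=cv2.cvtColor(S['img'],cv2.COLOR_RGB2HSV); r=(cv2.inRange(h,(0,140,70),(8,255,255))|cv2.inRange(h,(172,140,70),(180,255,255)))
y,x=np.nonzero(r[125:142,225:250]); print('side red',list(zip(x+225,y+125)))
for a in((242,132.7),):
  for b in((203.5,190),(204,191),(205,192),(206,193)): print(a,b,tri(ray(S,*a),ray(C,*b)))
```

```text
handle rect ((485.7624816894531, -348.3128662109375), (20.404088973999023, 82.73275756835938), 86.14956665039062)
dir -5.109945 484.85345 -344.40015
lens ((577.5270385742188, -359.6415100097656), 40.10999298095703) 27
lens est [ 579.01204282 -357.36100503   12.        ]
pin 458.90625 235.875 [562.14032849  25.75441394  88.        ]
pinside [564.2472292  17.2815016  88.       ]
scene red [(np.int64(204), np.int64(191)), (np.int64(205), np.int64(191)), (np.int64(206), np.int64(191)), (np.int64(204), np.int64(192)), (np.int64(205), np.int64(192)), (np.int64(206), np.int64(192)), (np.int64(207), np.int64(192)), (np.int64(203), np.int64(193)), (np.int64(204), np.int64(193)), (np.int64(205), np.int64(193)), (np.int64(206), np.int64(193)), (np.int64(207), np.int64(193)), (np.int64(208), np.int64(193)), (np.int64(203), np.int64(194)), (np.int64(204), np.int64(194)), (np.int64(205), np.int64(194)), (np.int64(206), np.int64(194)), (np.int64(207), np.int64(194)), (np.int64(208), np.int64(194)), (np.int64(204), np.int64(195)), (np.int64(205), np.int64(195)), (np.int64(206), np.int64(195)), (np.i
[... 1060 characters left out ...]
 (np.int64(235), np.int64(134)), (np.int64(236), np.int64(134)), (np.int64(237), np.int64(134)), (np.int64(238), np.int64(134)), (np.int64(239), np.int64(134)), (np.int64(240), np.int64(134)), (np.int64(241), np.int64(134)), (np.int64(231), np.int64(135))]
(242, 132.7) (203.5, 190) (array([ 608.66823789, -180.86294188,  178.92044166]), np.float64(2.3794230864448425))
(242, 132.7) (204, 191) (array([ 609.58518037, -180.87562489,  177.23548469]), np.float64(0.6326547436523648))
(242, 132.7) (205, 192) (array([ 610.74943319, -179.83318803,  175.92611591]), np.float64(4.696181138843187))
(242, 132.7) (206, 193) (array([ 611.92674725, -178.78880419,  174.62870396]), np.float64(8.762753873360504))
```

```bash
python3 go.py 488 -349 150 175.5
```

```text
units [-0.49 -3.3   4.59] dist 142
turn 0.722601687351426
```

```bash
python3 -m pendant '[[[-0.1,-1,0.3],0.2],[[-0.2,-2.2,1],0.5],[[-0.4,-3,2.2],0.72],[[-0.49,-3.3,3.6],0.72],[[-0.49,-3.3,4.4],0.72],[[-0.49,-3.3,4.6],0.72],[[-0.49,-3.3,4.6],0.72],[[-0.49,-3.3,4.6],0.72]]'
python3 - <<'E'
from h import *
d=snap('wrist','w3.png'); print(d['s']['tool_pos'],d['s']['eef_rot'])
E
```

```text
time_s: 8.95
tool_pos: [488.3, -349.9, 150.8]
eef_rot: [-3.141, 0.001, 3.063]
wrist_force: [-0.1, -0.6, -0.1]
grip_width: 0.699
gripper_force: 0.0
[ 488.27718768 -349.86421727  150.83808759] [-3.14060709e+00  1.45285096e-03  3.06261515e+00]
```

View pics/w3.png

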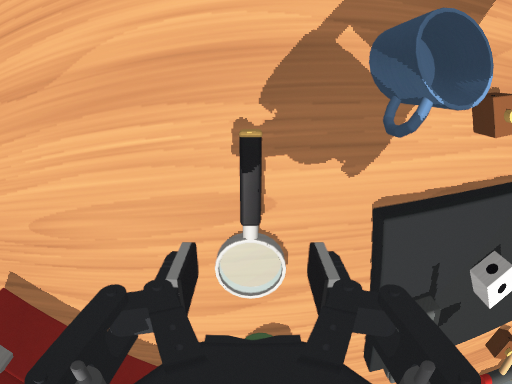

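The handle is centred and aligned under the jaws, from (250,137) to (250,226), with the lens at (250,267). I'll compute the offset.

Run:
```python
from h import *
d=snap('wrist'); s=d['s']; Rt=rot(s['eef_rot']); p0=np.array(s['tool_pos'])
T=lambda u,v,z:(Rt.T@(onz(d,u,v,z)-p0)).round(1)
g=cv2.cvtColor(d['img'],cv2.COLOR_RGB2HSV)[...,2]
for v in(150,180,205): 
    x=np.nonzero(g[v,225:275]<75)[0]+225; print(v,x.min(),x.max(),T(x.min(),v,22),T(x.max(),v,22))
print('rear',T(250,131.5,20),'front',T(250,226,20),'lens',T(250.5,235,15),T(250.5,297,15),T(216,267,15),T(286,267,15))
```

```text
150 240 261 [ 34.8  -9.7 129. ] [ 34.8   9.  128.9]
180 240 260 [  7. -10. 129.] [  7.    8.2 129. ]
205 241 260 [-17.5  -9.4 129.1] [-17.5   8.4 129. ]
rear [ 51.2  -0.8 130.9] front [-40.2  -1.1 131.1] lens [-52.5  -0.6 136.1] [-132.1   -0.9  136.3] [-91.3 -37.7 136.2] [-91.3  37.1 136.1]
```

```bash
python3 -m pendant '[[[-0.05,-0.02,1],0],[[-0.05,-0.02,2.4],0],[[-0.05,-0.02,3.8],0],[[-0.05,-0.02,4.6],0],[[-0.05,-0.02,5.1],0],[[-0.05,-0.02,5.4],0],[[-0.05,-0.02,5.5],0],[[-0.05,-0.02,5.5],0]]' 45 60 && python3 -m pendant '[[[0,0,0],0],[[0,0,0],0],[[0,0,0],0],[[0,0,0],0],[[0,0,0],0],[[0,0,0],0],[[0,0,0],0]]' 0 60
```

```text
time_s: 9.85
tool_pos: [489.3, -350.8, 12.7]
eef_rot: [-3.141, 0.001, 3.062]
wrist_force: [-0.1, 0.2, 0.4]
grip_width: 0.527
gripper_force: 0.0
time_s: 10.55
tool_pos: [489.4, -351.0, 13.1]
eef_rot: [-3.14, 0.002, 3.062]
wrist_force: [-0.4, -0.8, 6.4]
grip_width: 0.215
gripper_force: 60.3
```

```bash
python3 -m pendant '[[[0,0,-0.3],0],[[0,0,-1],0],[[0,0,-2.2],0],[[0,0,-3.6],0],[[0.3,0,-5],0],[[0.8,0,-6.4],0],[[1.2,0,-6.8],0],[[1.2,0,-6.8],0]]' && python3 -m pendant '[[[0,0,0],0],[[0,0,0],0]]'
python3 - <<'E'
from h import *
d=snap('wrist','w4.png'); print(d['s']['tool_pos'],d['s']['eef_rot'])
E
```

```text
time_s: 11.35
tool_pos: [458.4, -348.2, 183.6]
eef_rot: [-3.14, 0.002, 3.061]
wrist_force: [0.1, 0.9, -2.2]
grip_width: 0.22
gripper_force: 59.3
time_s: 11.55
tool_pos: [459.0, -347.9, 180.5]
eef_rot: [3.14, -0.002, 3.062]
wrist_force: [0.7, 0.0, -2.2]
grip_width: 0.22
gripper_force: 59.3
[ 458.97067551 -347.85372828  180.49340469] [ 3.14000177e+00 -1.72587803e-03  3.06208258e+00]
```

View pics/w4.png

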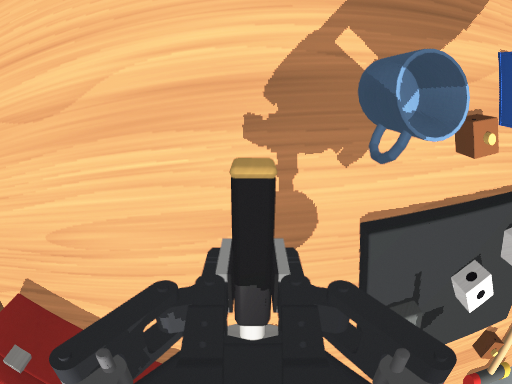

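```bash
python3 -m pendant '[[[0.1,0.3,-0.6],0],[[0.3,1,-1.6],0],[[0.5,2.3,-2.5],0],[[0.7,3.8,-2.8],0],[[0.9,5.3,-2.8],0],[[1.1,6.8,-2.8],0],[[1.3,8.2,-2.8],0],[[1.4,9.4,-2.8],0]]' && python3 -m pendant '[[[0.1,0.7,0],0],[[0.1,1.1,0],0],[[0.1,1.2,0],0],[[0.1,1.2,0],0],[[0.1,1.2,0],0]]'
python3 - <<'E'
from h import *
d=snap('wrist','w5.png'); print(d['s']['tool_pos'],d['s']['eef_rot'])
S=snap('side','s5.png');C=snap('scene','c5.png')
i=np.vstack([np.hstack([cv2.resize(S['img'][100:240,180:320],(400,400),interpolation=2),cv2.resize(C['img'][140:280,170:310],(400,400),interpolation=2)])])
w=cv2.resize(d['img'],(267,200)); 
cv2.imwrite('pics/m5.png',i[:,:,::-1])
E
```

```text
time_s: 12.4
tool_pos: [442.2, -109.0, 252.6]
eef_rot: [3.141, 0.0, 3.063]
wrist_force: [0.6, 0.3, -2.1]
grip_width: 0.218
gripper_force: 59.3
time_s: 12.9
tool_pos: [442.8, -81.6, 252.0]
eef_rot: [-3.142, -0.0, 3.062]
wrist_force: [0.5, -0.3, -1.0]
grip_width: 0.22
gripper_force: 59.3
[442.83131931 -81.6229484  252.02355436] [-3.14158396e+00 -3.50512879e-05  3.06150134e+00]
```

View pics/w5.png

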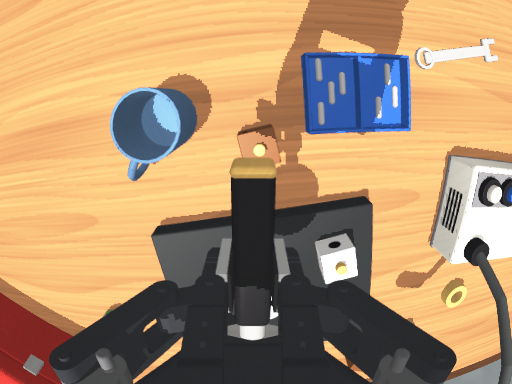

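View pics/m5.png

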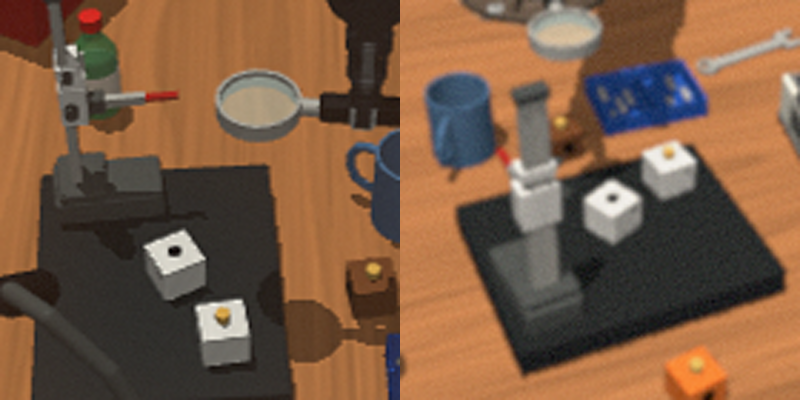

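The loupe is held level, with side and scene both showing it clear of everything. The pin is at wrist (341,268) and side (257.7,210.3). The lens is at side (270.6,136.4) and scene (227.6,151.9).

Run:
```python
from h import *
W=snap('wrist');S=snap('side');C=snap('scene')
def m(d,lo,hi,b):
    k=cv2.inRange(cv2.cvtColor(d['img'],cv2.COLOR_RGB2HSV),lo,hi)[b[1]:b[3],b[0]:b[2]]; y,x=np.nonzero(k)
    print(len(x),x.min()+b[0],x.max()+b[0],y.min()+b[1],y.max()+b[1]); return x.mean()+b[0],y.mean()+b[1]
a=m(W,(15,90,60),(35,255,255),(328,255,355,282)); b=m(S,(15,90,60),(35,255,255),(245,200,270,222)); c=m(C,(12,90,60),(35,255,255),(255,185,275,200))
print(a,b,c); print('W',onz(W,*a,86),'S',onz(S,*b,86),'C',onz(C,*c,86))
print(tri(ray(W,*a),ray(S,*b)),tri(ray(S,*b),ray(C,*c)),tri(ray(W,*a),ray(C,*c)))
s=W['s'];Rt=rot(s['eef_rot']);L=tri(ray(S,270.6,136.4),ray(C,227.6,151.9));print('lens',L,'rel tool',Rt.T@(L[0]-s['tool_pos']))
```

```text
84 335 346 263 273
22 255 259 208 213
119 255 274 185 194
(np.float64(340.76190476190476), np.float64(267.54761904761904)) (np.float64(257.40909090909093), np.float64(210.13636363636363)) (np.float64(264.8151260504202), np.float64(187.9579831932773))
W [565.23580177  18.18788649  86.        ] S [564.24492657  17.8035341   86.        ] C [543.74333748  32.14934614  86.        ]
(array([564.46819223,  18.09014101,  86.64777127]), np.float64(0.608915862884855)) (array([562.49608938,  26.7678063 ,  99.61261529]), np.float64(4.160538901606502)) (array([559.22699367,  20.68058852,  97.36165912]), np.float64(11.513541970006969))
lens (array([532.33193682, -87.35794948, 246.61241815]), np.float64(5.505064607595397)) rel tool [-89.77741424   1.51036258   5.31436436]
```

```bash
python3 go.py 474.3 25 180.4
python3 - <<'E'
from h import *
S=snap('side');C=snap('scene')
for z in(200,250,300): print(z,onz(S,187,203,z).round(),onz(S,225,240,z).round())
for a in((241.7,133),(242.2,133.3)):
  for b in((204.3,191.8),(204,191.3)): print(tri(ray(S,*a),ray(C,*b)))
E
```

```text
units [-0.92  4.34  2.86] dist 132
200 [727.  90. 200.] [630. 196. 200.]
250 [716. 132. 250.] [624. 232. 250.]
300 [704. 173. 300.] [619. 267. 300.]
(array([ 610.77220725, -180.79639246,  175.61797054]), np.float64(1.6925014344661515))
(array([ 610.28694942, -180.89522986,  176.42233167]), np.float64(0.08087021011326713))
(array([ 609.46132527, -180.6170729 ,  174.62667456]), np.float64(1.8009226507476377))
(array([ 608.97574555, -180.71617784,  175.43246757]), np.float64(0.18685201569603513))
```

```bash
python3 -m pendant '[[[-0.2,0.8,0],0],[[-0.4,1.9,0],0],[[-0.7,3,0.2],0],[[-0.92,3.9,0.7],0],[[-0.92,4.34,1.4],0],[[-0.92,4.34,2.2],0],[[-0.92,4.34,2.7],0],[[-0.92,4.34,2.88],0]]' && python3 -m pendant '[[[0,0,0],0],[[0,0,0],0],[[0,0,0],0],[[0,0,0],0],[[0,0,0],0]]'; python3 go.py 474.3 25 180.4
python3 - <<'E'
from h import *
S=snap('side');C=snap('scene')
# bright, low-saturation rim silhouette near predicted lens position
def proj(d,p):
    q=rot(d['orientation']).T@(np.array(p)-d['origin']);K=np.array(d['intrinsics']);return (K@q/q[2])[:2]
for d,n in((S,'side'),(C,'scene')):
    c=np.array([proj(d,(564.8+38*np.cos(t),18+38*np.sin(t),176+z)) for t in np.linspace(0,6.28,60) for z in(-9,9)])
    print(n,'predicted lens',proj(d,(564.8,18,176)).round(1),'bbox',c.min(0).round(1),c.max(0).round(1))
    x,y=proj(d,(564.8,18,176)).astype(int); cv2.imwrite(f'pics/f_{n}.png',d['img'][...,::-1])
    old=cv2.imread('pics/s5.png' if n=='side' else 'pics/c5.png')[...,::-1]
    df=(np.abs(d['img'].astype(int)-old).max(2)>30).astype(np.uint8)
    b=df[y-40:y+40,x-40:x+40]; cols=np.nonzero(b.sum(0)>3)[0]; rows=np.nonzero(b.sum(1)>6)[0]
    print(' changed cols',cols.min()+x-40,cols.max()+x-40,'rows',rows.min()+y-40,rows.max()+y-40)
E
```

```text
time_s: 14.1
tool_pos: [473.9, 25.5, 179.0]
eef_rot: [3.141, -0.002, 3.062]
wrist_force: [0.0, 0.3, -1.6]
grip_width: 0.215
gripper_force: 59.3
time_s: 14.6
tool_pos: [474.4, 25.3, 180.4]
eef_rot: [3.142, 0.001, 3.062]
wrist_force: [0.5, -0.6, -2.1]
grip_width: 0.218
gripper_force: 59.3
units [ 0.   -0.01 -0.  ] dist 0
side predicted lens [256.6 187.3] bbox [241.1 173.7] [271.9 201.4]
 changed cols 242 295 rows 147 226
scene predicted lens [263.4 170. ] bbox [251.2 160.8] [275.8 179.7]
 changed cols 223 302 rows 130 199
```

Run:
```python
import cv2
a=cv2.imread('pics/f_side.png',0);b=cv2.imread('pics/f_scene.png',0)
print('side col257',list(zip(range(168,208),a[168:208,257].tolist())));print('side row187',list(zip(range(236,278),a[187,236:278].tolist())))
print('scene col263',list(zip(range(155,186),b[155:186,263].tolist())));print('scene row170',list(zip(range(245,282),b[170,245:282].tolist())))
```

```text
side col257 [(168, 47), (169, 48), (170, 48), (171, 46), (172, 44), (173, 63), (174, 144), (175, 120), (176, 95), (177, 153), (178, 151), (179, 149), (180, 128), (181, 128), (182, 129), (183, 128), (184, 128), (185, 128), (186, 127), (187, 128), (188, 128), (189, 128), (190, 127), (191, 126), (192, 128), (193, 129), (194, 128), (195, 141), (196, 167), (197, 82), (198, 87), (199, 91), (200, 89), (201, 66), (202, 46), (203, 47), (204, 48), (205, 109), (206, 225), (207, 132)]
side row187 [(236, 221), (237, 224), (238, 197), (239, 7), (240, 18), (241, 52), (242, 122), (243, 172), (244, 179), (245, 214), (246, 213), (247, 212), (248, 209), (249, 177), (250, 124), (251, 125), (252, 129), (253, 128), (254, 128), (255, 128), (256, 128), (257, 128), (258, 127), (259, 129), (260, 128), (261, 127), (262, 129), (263, 129), (264, 128), (265, 128), (266, 127), (267, 127), (268, 127), (269, 126), (270, 139), (271, 163), (272, 168), (273, 176), (274, 176), (275, 176), (276, 179), (277, 184)]
scene col263 [(155, 74), (156, 71), (157, 67), (158, 69), (159, 76), (160, 100), (161, 128), (162, 141), (163, 148), (164, 164), (165, 167), (166, 171), (167, 164), (168, 158), (169, 153), (170, 148), (171, 146), (172, 145), (173, 148), (174, 158), (175, 158), (176, 146), (177, 136), (178, 137), (179, 125), (180, 95), (181, 57), (182, 51), (183, 64), (184, 79), (185, 74)]
scene row170 [(245, 70), (246, 77), (247, 87), (248, 95), (249, 98), (250, 90), (251, 89), (252, 119), (253, 157), (254, 163), (255, 157), (256, 148), (257, 142), (258, 147), (259, 142), (260, 143), (261, 144), (262, 143), (263, 148), (264, 167), (265, 185), (266, 170), (267, 152), (268, 159), (269, 153), (270, 152), (271, 146), (272, 143), (273, 148), (274, 158), (275, 165), (276, 148), (277, 127), (278, 111), (279, 102), (280, 87), (281, 74)]
```

The measured rim edges (side rows 173.5–201, scene rows 160–180) match the predicted lens position to within a pixel, so I'll hand in.

```bash
python3 -c "
from rig import env
print(env.sign_off())"
```

```text
the job is handed in; nothing more can be done
None
```

I pressed green, white and blue in order, and handed the job in with the loupe held level, its lens over the brass pin at the measured scriber height (about 176 mm); the hand-in returned no verdict.

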